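# Turn the can's code to the reader and register it

### The arm

A 6-joint arm with a two-finger parallel gripper is mounted at the origin on a cart in front of the work surface, level with it; the furniture and walls round the work are solid. World frame = base frame: x ahead of the robot, y to its left, z up, the work surface at z = 0. Lengths are in m, angles in rad, forces in N, time in s.
With the tool pointing down it reaches from about 0.4 to 0.825 m from the base axis. Payload 7 kg.
Tool frame: the origin (TCP) lies midway between the tips of the shut fingers; the grasp point (between the pads) lies 19 mm behind it; z points along the fingers, y is the line along which they close (so a half turn about z gives the same grasp; the last joint's range is limited). The gripper opens to 88 mm and grips with 3 to 60 N. Pads are 19 mm wide; open, the fingers measure 130 mm over their backs; the gripper's body (78 mm by 193 mm) begins 47 mm behind the grasp point.
Start: joints at [1.627, 0.359, 0.012, 0, -1.224, -0.288], TCP at [0.155, 0.657, 0.227] pointing down, gripper open.
Joint ranges: [-3.07, 3.07], [-1.43, 2.12], [-1.02, 1.25], [-3.03, 1.67], [-3.05, -0], [-3.03, 3.03]. Speed limits (rad/s): [2.39, 2.39, 3.01, 3.14, 3.14, 3.14].

### API

Orientations are given as a rotation vector (axis times angle).
In Python, from rig import manip gives the robot as it stands.
- The arm moves only by the tool move_arm, never from a script. Its argument "rows" is a list of rows, each a list of 6 numbers: the shift along the tool's x, y, z each as a share of 100 cm, from -1 to 1, then the turn, a rotation vector about the tool's x, y, z each as a share of 1.5 rad, from -1 to 1. A call has 1 to 5 rows; each row is the pose to reach, as a shift and turn from the pose commanded when the call began, along the tool's axes at that moment; what a row does not reach only later rows make up. A row lasts 1/12 s, in which the tool goes at most 41.7 mm and 7.16 degrees, less where a joint would pass 70% of its speed; a pose out of reach is approached as far as the arm can. A call with a number of a shift or a turn outside -1 to 1 is refused whole. A call with a gripper value outside its range is refused whole. "fingers" is the finger opening in mm, from 0 to 87.6, set as the call begins (left out, the last holds). The fingers move at their own pace and stop on an object; the grip force is fixed at half the most. Time passes only in rows, so rows that repeat a pose let the fingers close. It gives the time, the measured TCP pose, the force, the opening and the grip force at its end, in the units of the state.
- manip.get_state(): the state, without advancing time (a new reading comes with each control period).
- manip.snapshot(name): name is "scene" or "side" or "wrist"; returns a dict with "pixels" (400x640x3 uint8, red, green, blue), "range_z" (400x640 float32, m along the optical axis (not along the pixel's ray), 0 where there is no reading), "K" (3x3 intrinsics, pixels), "R" (3x3) and "t" (3): a world point X has camera coordinates R X + t. Camera axes: x right, y down, z forward; pixel columns grow to the right and rows downward; lengths in m; the calibration is good to about 2 mm. A picture is of the moment at which its call begins.
- manip.close_job(): hands the job in; it is judged then, once.
Trained networks look in a picture, given as the dict that the camera call returned (one of the last four; its "shot" number tells which), for a name from the list of things; names that differ only in an ending like _2 or _b are one class to them, and where a whole thing is asked for, a point or a joint stands for the part that bears it (a point fixed in the world has none). Each returns a list of dicts, best first, with "confidence" (0 to 1); they miss things now and then, are a little off and sometimes report something else, mostly with a low value. They report only what shows in the picture. A call takes as long as a camera call. They do not tell look-alikes from the thing itself.
- manip.silhouettes(picture, label): "mask" (400x640 bool, what is visible of it) and "uv" ([column, row] in pixels, amid what is visible of it).
The state is a dict: "clock": time; "joint_pos": joint angles; "joint_vel": joint speeds; "effort": joint torques, N m; "eef_pos": TCP position; "tool_rot": TCP orientation; "ft_force": force on the tool from outside, world axes, zero at the start; "torque": the same for the moment, N m; "gripper_width": finger opening in m; "finger_force": force on a finger pad.
Only numpy, scipy, OpenCV 4.12 (cv2) and the standard library are available. Lean on these libraries where they do the work, as an engineer would, in place of code of your own. Each camera call takes 0.05 s, during which the arm holds its last target. There are 200 camera calls.

### The job

The spray can leaning in the code reader's cradle has its bar code turned away. Turn the can round its own axis, regrasping as needed, until the middle of the code label squarely faces the reader's red window, and let go of it; then press the green read button all the way down and leave it released. Leave the other things on the saw table where they are.

Things in the scene. Friction and masses are not known exactly. Their poses are not given: they have to be found in the camera images.
- cradle: Fixed code-reader stand, a cradle tilted 30 degrees towards the robot on a level base. Origin: centre of its foot plate's upper face, 45 mm above the table, on the seated can's axis. z: along that axis, upwards and back towards the robot (30 degrees from vertical); y: level, from the can to the reader block; x: square to both, upwards and away from the robot. The -y side is open.
- window (a point): Centre of the red window in the grey reader block, 105 mm up cradle z. The window face is the plane y = 38 mm of the cradle; the block is 56 mm in cradle x, 46 mm in y, from z = 40 to 200 mm, as high as the can's top: fingers round the cap cannot swing past it, they fit with their closing line within about 45 degrees of cradle x.
- rails_end (a point): Upper end of the two black rails that the can leans on, on its underside (cradle x = -26.5 mm, z = 122 mm); a metal spine behind them ends at z = 127 mm. Beyond, the can's upper 70 mm is free on this side and on the +x side.
- can_turn (a joint): Turn of the spray can about its own axis, rad: 0 (or a full turn) when the code faces the reader; grows anticlockwise as seen looking down on the cap. Starts 2.0 to 4.3, more than one grasp can turn; it turns either way without end, with friction of about 0.15 N m, and stays where left. A black swivel cup at its foot holds it: it cannot be lifted out.
- cap (a point): Centre of the top of the red cap, 49 mm in diameter, 28 mm high on the grey can 53 mm in diameter; 199 mm from the foot along the can's axis; the cap can be gripped from here, with the tool along the tilted axis.
- code (a point): Centre of the white label with black bars, on the can's surface 26.5 mm from the axis and 105 mm above the foot, in the can's +x direction. A white stripe on the cap's top and side marks the same direction.
- trigger (a joint): Travel of the green read button: 0 up, 0.006 m fully down. A spring returns it; about 5 N presses it fully down.
- trigger_top (a point): Centre of the top of the green round button (36 mm diameter), which is pressed straight down; its black housing is fixed on the table, about 25 mm high in all. Beyond it the blue saw guard, fixed, stands over the blade from about world x = 0.43 m on and for y above -0.07 m, up to 0.23 m high: keep the hand on the robot's side of it.
- glue_bottle: Bystander: white glue bottle with red nozzle, 58 mm diameter, 176 mm tall, standing; origin under its centre.
- tape_measure: Bystander: yellow tape measure, 38 x 78 x 63 mm; origin under its centre.
- screw_box: Bystander: carton of screws, 55 x 95 x 45 mm; origin under its centre.
- grease_tin: Bystander: round green and cream tin, 70 mm diameter, 40 mm high; origin under its centre.
- tape_roll: Bystander: roll of masking tape lying flat, 104 mm diameter, 25 mm high; origin under its centre.
- offcut: Bystander: wooden offcut, 40 x 110 x 40 mm; origin under its centre.
There are look-alikes about, which are no part of the job. Of the things like the part that bears trigger, leave any that is yellow; of the rest the smaller one is meant.

How it is judged:
On the way, in this order (a step that is already met when the one before it is completed fails the run):
1. the code faces the reader  (x of code in the frame of cradle between -0.0045 and 0.0045 m and y of code in the frame of cradle above 0.015 m), for 0.3 s.
2. then, with the can let go and still so, the read button is pressed down (all of step 1 and value of joint trigger above 0.0045 m and contact force between the fingers and cradle below 0.5 N), for 0.1 s.
At the end, for the whole second after the job is handed in: The can is at rest with the middle of its code within 4.5 mm (0.17 rad) of the line from the can's axis square to the reader's window, on the window's side, and the button is up again (all of step 1 and velocity of joint can_turn between -0.05 and 0.05 rad/s and value of joint trigger below 0.0015 m); the robot touches nothing.
It fails at once if another thing on the table is moved more than 30 mm (distance of any of glue_bottle, tape_measure, screw_box, grease_tin, tape_roll, offcut from where it was at the start of the episode above 0.03 m).
It also fails if it takes over 58 s, if anything falls off the work surface, if the arm or the gripper's body presses on something with over 40 N, if the wrist force passes 120 N, or if a joint passes its speed limit or range.

## Working session

There is one attempt and no reset: what is moved stays moved. The work goes in short steps, Python scripts to look and compute and a tool call to move; the robot and the scene stay as the last step left them, time stands still between calls to the robot, and variables do not carry over. Pictures are saved under pics/ and viewed, at most 10 in all, crops included, and the job is handed in when it is done.

Besides the shell and the picture viewer there is one more tool, called after "Call:" as name(argument=value, ...) on one line, values as JSON. move_arm: Moves the arm, as the interface text tells. Its arguments: {"type":"object","properties":{"rows":{"type":"array","items":{"type":"array","items":{"type":"number","minimum":-1,"maximum":1}}},"fingers":{"type":"number"}},"required":["rows"]}

```bash
mkdir -p pics; ls
python3 - <<'E'
from rig import manip
import cv2,numpy as np
s=manip.get_state();print({k:np.round(v,3) for k,v in s.items()})
ims=[]
for n in("scene","side"):
    p=manip.snapshot(n);np.savez(f"{n}0.npz",**{k:p[k] for k in("pixels","range_z","K","R","t")})
    cv2.imwrite(f"pics/{n}0.png",p["pixels"][:,:,::-1])
    for l in("cradle","trigger","cap","code","trigger_top"):
        try:
            for d in manip.silhouettes(p,l):
                m=d["mask"];print(n,l,round(d["confidence"],2),np.round(d["uv"]),m.sum())
        except Exception as e: print(l,e)
E
```

```text
pics
{'clock': np.float64(0.0), 'joint_pos': array([ 1.627,  0.359,  0.011, -0.   , -1.224, -0.288]), 'joint_vel': array([ 0.   , -0.001, -0.001,  0.002, -0.002, -0.   ]), 'effort': array([ 1.0000e-03, -5.8271e+01,  2.9306e+01,  6.9970e+00,  7.0000e-03,
       -0.0000e+00]), 'eef_pos': array([0.155, 0.656, 0.226]), 'tool_rot': array([ 3.119, -0.363, -0.   ]), 'ft_force': array([ 0.157,  0.341, -0.879]), 'torque': array([ 0.017, -0.007,  0.01 ]), 'finger_force': np.float64(0.0), 'gripper_width': np.float64(0.088)}
scene cradle 0.97 [345. 241.] 3885
scene trigger 0.63 [216. 213.] 63
scene trigger 0.49 [346. 214.] 903
scene trigger 0.41 [199. 207.] 62
scene trigger 0.37 [343. 238.] 3901
scene cap 0.66 [345. 212.] 902
scene cap 0.62 [452. 274.] 915
scene code 0.93 [348. 212.] 852
scene trigger_top 0.55 [197. 208.] 61
scene trigger_top 0.48 [246. 229.] 579
scene trigger_top 0.29 [345. 241.] 4003
side cradle 0.85 [321. 195.] 2455
side trigger 0.57 [390. 325.] 224
side trigger 0.49 [351. 304.] 112
side trigger 0.42 [354. 333.] 122
side cap 0.46 [337. 151.] 180
side code 0.68 [333. 154.] 160
side code 0.2 [354. 305.] 97
side trigger_top 0.62 [354. 330.] 113
side trigger_top 0.6 [389. 326.] 263
side trigger_top 0.24 [320. 194.] 2490
```

View pics/scene0.png

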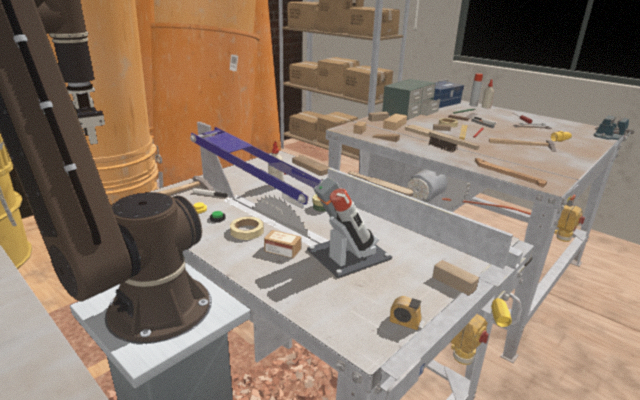

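View pics/side0.png

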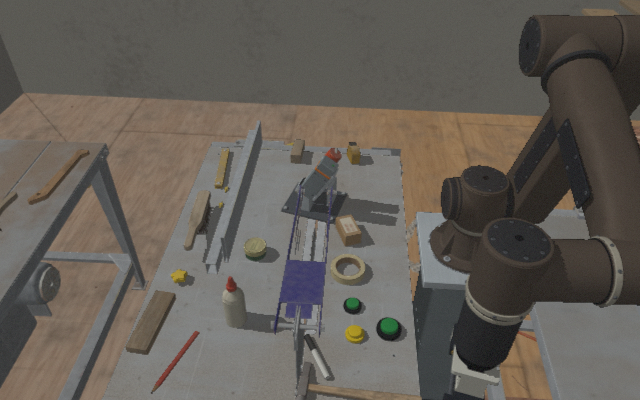

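The side view shows three buttons: green at (352,305), larger green at (388,327) and yellow at (354,334). I rule out the yellow one, and of the two greens the smaller, (352,305), is the one meant. I'll confirm it in a crop and locate the buttons and the can.

```bash
cat > h.py <<'E'
import numpy as np,cv2
def cloud(p):
    z=p["range_z"];v,u=np.indices(z.shape);K=p["K"]
    c=np.stack([(u-K[0,2])*z/K[0,0],(v-K[1,2])*z/K[1,1],z],-1)
    w=(c-p["t"])@p["R"];w[z<=0]=np.nan;return w
def proj(p,X):
    c=np.atleast_2d(X)@p["R"].T+p["t"];q=c@p["K"].T;return q[:,:2]/q[:,2:]
E
python3 - <<'E'
from h import *
S=dict(np.load("side0.npz"));C=dict(np.load("scene0.npz"))
a=cv2.resize(S["pixels"][285:350,330:420],None,fx=4,fy=4,interpolation=cv2.INTER_CUBIC)
b=cv2.resize(C["pixels"][170:280,305:395],None,fx=4,fy=4,interpolation=cv2.INTER_CUBIC)
o=np.zeros((440,720,3),np.uint8);o[:260,:360]=a;o[:,360:]=b;cv2.imwrite("pics/crop1.png",o[:,:,::-1])
for n,p in(("side",S),("scene",C)):
    w=cloud(p);h=cv2.cvtColor(p["pixels"],cv2.COLOR_RGB2HSV)
    H,s,V=h[...,0].astype(int),h[...,1],h[...,2]
    for nm,m in(("green",(H>45)&(H<85)&(s>120)&(V>40)),("yellow",(H>20)&(H<32)&(s>170)&(V>100)),("red",((H<8)|(H>172))&(s>130)&(V>80))):
        k,l,st,ce=cv2.connectedComponentsWithStats(m.astype(np.uint8))
        for i in range(1,k):
            if st[i,4]<15: continue
            q=w[l==i];q=q[~np.isnan(q[:,0])]
            if len(q)==0 or not(-.8<np.median(q[:,1])<.8 and np.median(q[:,2])<.4 and np.median(q[:,2])>-.05): continue
            print(n,nm,ce[i].round(),st[i,4],np.median(q,0).round(3),np.ptp(q,axis=0).round(3),q.max(0).round(3))
E
```

```text
side green [352. 303.] 112 [0.362 0.274 0.02 ] [0.034 0.036 0.017] [0.378 0.291 0.027]
side green [389. 326.] 231 [0.262 0.349 0.028] [0.043 0.055 0.022] [0.283 0.368 0.035]
side yellow [176. 278.] 35 [0.874 0.225 0.022] [0.039 0.024 0.017] [0.896 0.236 0.03 ]
side yellow [354. 334.] 231 [0.354 0.373 0.017] [0.043 0.046 0.022] [0.375 0.392 0.026]
side red [331. 155.] 50 [ 0.452 -0.159  0.214] [0.037 0.035 0.024] [ 0.465 -0.145  0.228]
side red [230. 285.] 84 [0.678 0.346 0.151] [0.022 0.02  0.039] [0.691 0.355 0.177]
side red [176. 359.] 250 [0.807 0.483 0.008] [0.063 0.161 0.013] [0.836 0.551 0.015]
scene green [217. 214.] 39 [0.355 0.262 0.02 ] [0.028 0.03  0.008] [0.369 0.277 0.024]
scene yellow [200. 208.] 28 [0.346 0.347 0.013] [0.032 0.03  0.017] [0.366 0.366 0.022]
scene red [478.  77.] 45 [2.409 0.379 0.178] [0.053 0.046 0.041] [2.437 0.407 0.196]
scene red [526. 119.] 22 [ 2.275 -0.009  0.017] [0.06  0.071 0.017] [2.313 0.041 0.024]
scene red [275. 148.] 55 [0.672 0.332 0.148] [0.025 0.024 0.038] [0.686 0.344 0.173]
scene red [341. 203.] 182 [ 0.43  -0.195  0.197] [0.05  0.042 0.052] [ 0.463 -0.163  0.225]
```

View pics/crop1.png

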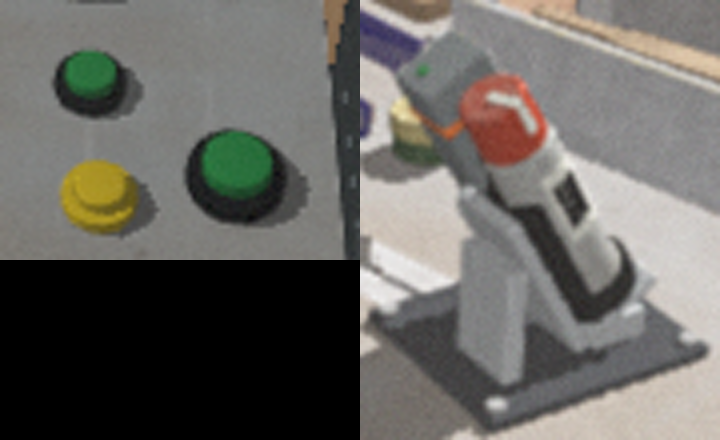

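The crop confirms it: the small green button in the black housing is the one meant, at about (0.36, 0.27). The can's label faces the scene camera, so it points away from the reader. Next I'll fit the cradle pose to the depth data.

```bash
cat >> h.py <<'E'
from scipy.optimize import least_squares
from scipy.spatial.transform import Rotation as Ro
def frame(ps):
    c,s=np.cos(np.pi/6),.5;C,S=np.cos(ps),np.sin(ps)
    return np.array([[c*C,c*S,s],[-S,C,0],[-s*C,-s*S,c]]).T
def sdf(q):
    def cyl(r,a,b):
        d=np.stack([np.hypot(q[:,0],q[:,1])-r,np.abs(q[:,2]-(a+b)/2)-(b-a)/2],-1)
        return np.minimum(d.max(1),0)+np.linalg.norm(np.maximum(d,0),axis=1)
    d=np.abs(q-[0,.061,.12])-[.028,.023,.08]
    box=np.minimum(d.max(1),0)+np.linalg.norm(np.maximum(d,0),axis=1)
    return np.minimum(np.minimum(cyl(.0265,0,.171),cyl(.0245,.171,.199)),box)
def fit(pts,inits):
    best=None
    for x0 in inits:
        f=lambda x:sdf((pts-[x[0],x[1],.045])@frame(x[2]))
        r=least_squares(f,x0,loss="soft_l1",f_scale=.003)
        if best is None or r.cost<best.cost:best=r
    return best,f
def sel(p,lo,hi):
    w=cloud(p).reshape(-1,3);return w[np.all((w>lo)&(w<hi),1)]
E
python3 - <<'E'
from h import *
S=dict(np.load("side0.npz"));C=dict(np.load("scene0.npz"))
lo,hi=[.36,-.3,.12],[.56,-.06,.3]
A,B=sel(S,lo,hi),sel(C,lo,hi);print(len(A),len(B))
ini=[[.54,-.18,y] for y in(-.6,-.3,0,.3,.6)]
for P in(A,B,np.r_[A,B]):
    r,f=fit(P,ini);d=np.abs(sdf((P-[*r.x[:2],.045])@frame(r.x[2])));print(r.x.round(4),r.cost/len(P),np.percentile(d,[50,80,95]).round(4))
x=r.x;F=frame(x[2]);o=np.array([*x[:2],.045]);print("cap",o+F@[0,0,.199])
# cap stripe & label
for n,p in(("s",S),("c",C)):
    w=cloud(p);h=cv2.cvtColor(p["pixels"],cv2.COLOR_RGB2HSV)
    q=(w.reshape(-1,3)-o)@F;m=(q[:,2]>.174)&(q[:,2]<.205)&(np.hypot(q[:,0],q[:,1])<.027)&(h[...,1].ravel()<90)
    for a in q[m]: print(n,a.round(4),np.degrees(np.arctan2(a[1],a[0])).round())
E
```

```text
850 1404
[ 0.5293 -0.2004 -0.2675] 4.3350126329933605e-06 [0.0016 0.0035 0.0078]
[ 0.5274 -0.2038 -0.3028] 6.315229372918675e-06 [0.0016 0.0035 0.0174]
[ 0.5282 -0.2022 -0.2864] 5.64695133583743e-06 [0.0016 0.0035 0.0154]
cap [ 0.43279064 -0.17409917  0.21733906]
s [ 0.0136 -0.0126  0.1992] -43.0
s [ 0.0108 -0.016   0.199 ] -56.0
s [ 0.0082 -0.0175  0.2003] -65.0
s [ 0.0053 -0.0218  0.1994] -76.0
s [ 0.0117 -0.0108  0.1974] -43.0
s [ 0.0089 -0.0144  0.197 ] -58.0
s [ 0.0061 -0.0169  0.1975] -70.0
s [ 0.0028 -0.026   0.1928] -84.0
s [ 0.0098 -0.0091  0.1953] -43.0
s [ 0.0072 -0.0094  0.1976] -53.0
s [ 0.0042 -0.0158  0.195 ] -75.0
s [ 0.0018 -0.014   0.1989] -83.0
s [-0.0011 -0.0178  0.1983] -93.0
s [ 0.0083 -0.0022  0.1975] -15.0
s [ 0.0054 -0.0061  0.1969] -48.0
s [ 0.0025 -0.0112  0.1953] -77.0
s [ 0.0003 -0.0068  0.2012] -87.0
s [-0.0058 -0.0192  0.1964] -107.0
s [0.004  0.0017 0.1997] 23.0
s [ 0.0013 -0.0013  0.1998] -45.0
s [-0.0017 -0.0059  0.1986] -106.0
s [-0.0104 -0.0188  0.1958] -119.0
s [-7.000e-04 -1.000e-04  1.974e-01] -173.0
s [-0.0117 -0.0099  0.1995] -140.0
s [-0.014 
[... 1294 characters left out ...]
0248  0.1987] -72.0
c [-0.0005 -0.0111  0.1953] -93.0
c [-0.0002 -0.0177  0.1987] -91.0
c [ 0.0021 -0.018   0.1968] -83.0
c [ 0.0032 -0.022   0.198 ] -82.0
c [ 0.0051 -0.0235  0.1971] -78.0
c [ 0.007  -0.0248  0.1962] -74.0
c [ 0.0122 -0.0232  0.1904] -62.0
c [ 0.0057 -0.0248  0.1935] -77.0
c [ 0.011  -0.0229  0.1876] -64.0
c [ 0.0067 -0.0249  0.1889] -75.0
c [ 0.0116 -0.0242  0.184 ] -64.0
c [ 0.0078 -0.0246  0.1839] -72.0
c [ 0.0112 -0.0214  0.1789] -62.0
c [ 0.0065 -0.0246  0.1813] -75.0
c [ 0.0091 -0.0239  0.1785] -69.0
c [ 0.0118 -0.0228  0.1753] -63.0
c [ 0.0055 -0.0239  0.1781] -77.0
c [ 0.0073 -0.0254  0.1772] -74.0
c [ 0.0058 -0.0262  0.1753] -78.0
c [-0.0231 -0.0002  0.1832] -179.0
```

```bash
cat >> h.py <<'E'
from scipy.spatial.transform import Slerp
PSI=[.5282,-.2022,-.2864]
def grasp(th,zc,ps=PSI,off=(0,0)):
    F=frame(ps[2]);o=np.array([ps[0],ps[1],.045]);t=np.radians(th)
    y=-(np.cos(t)*F[:,0]+np.sin(t)*F[:,1]);z=-F[:,2]
    return o+F@[off[0],off[1],zc],Ro.from_matrix(np.stack([np.cross(y,z),y,z],1))
def row(p0,R0,p1,R1):
    d=R0.inv().apply(p1-p0);r=(R0.inv()*R1).as_rotvec()/1.5
    return [round(float(v),3) for v in(*d,*r)]
def now():
    from rig import manip
    s=manip.get_state();return np.array(s["eef_pos"]),Ro.from_rotvec(s["tool_rot"]),s
E
python3 - <<'E'
from h import *
p0,R0,s=now()
p1,R1=grasp(-40,.29);print(p1,R1.as_matrix().round(2))
sl=Slerp([0,1],Ro.concatenate([R0,R1]));print(np.degrees((R0.inv()*R1).magnitude()))
a0,a1=np.arctan2(p0[1],p0[0]),np.arctan2(p1[1],p1[0])
n=6;pp,RR=p0,R0
for k in range(1,n+1):
    f=k/n;a=a0+f*(a1-a0);g=min(1,f*2)
    r=np.hypot(*p0[:2])*(1-g)+g*np.hypot(*p1[:2]);z=.227+(.33-.227)*min(1,f*2) if f<1 else p1[2]
    p=np.array([r*np.cos(a),r*np.sin(a),z]) if f<1 else p1
    print(row(pp,RR,p,sl(f)),p.round(3));pp,RR=p,sl(f)
E
```

```text
[ 0.38910627 -0.1612374   0.29614737] [[-0.75 -0.45  0.48]
 [-0.58  0.8  -0.14]
 [-0.32 -0.38 -0.87]]
134.81447887005527
[0.168, 0.109, -0.035, 0.066, 0.033, 0.251] [0.294 0.512 0.261]
[0.154, 0.089, -0.039, 0.066, 0.033, 0.251] [0.366 0.349 0.296]
[0.137, 0.07, -0.048, 0.066, 0.033, 0.251] [0.375 0.192 0.33 ]
[0.12, -0.015, 0.001, 0.066, 0.033, 0.251] [0.414 0.077 0.33 ]
[0.118, -0.028, -0.003, 0.066, 0.033, 0.251] [ 0.419 -0.044  0.33 ]
[0.121, -0.028, 0.021, 0.066, 0.033, 0.251] [ 0.389 -0.161  0.296]
```

Call:
move_arm(rows=[[0.168,0.109,-0.035,0.066,0.033,0.251],[0.168,0.109,-0.035,0.066,0.033,0.251],[0.168,0.109,-0.035,0.066,0.033,0.251],[0.168,0.109,-0.035,0.066,0.033,0.251],[0.168,0.109,-0.035,0.066,0.033,0.251]], fingers=72)

```text
clock: 1.02
eef_pos: [0.2943, 0.51, 0.2623]
tool_rot: [-2.907, 0.914, -0.092]
ft_force: [0.3, 0.4, 0.0]
gripper_width: 0.0721
finger_force: 0.0
```

Call:
move_arm(rows=[[0.154,0.089,-0.039,0.066,0.033,0.251],[0.154,0.089,-0.039,0.066,0.033,0.251],[0.154,0.089,-0.039,0.066,0.033,0.251],[0.154,0.089,-0.039,0.066,0.033,0.251],[0.154,0.089,-0.039,0.066,0.033,0.251]])

```text
clock: 1.43
eef_pos: [0.3664, 0.3446, 0.297]
tool_rot: [-2.598, 1.404, -0.176]
ft_force: [-0.3, -0.0, -0.4]
gripper_width: 0.0718
finger_force: 0.0
```

Run:
```python
from h import *
from rig import manip
p,R,s=now();print(s["clock"],p.round(4),R.as_matrix().round(2),np.round(s["joint_pos"],2))
q=manip.snapshot("wrist");np.savez("w1.npz",**{k:q[k] for k in("pixels","range_z","K","R","t")})
w=cloud(q);h=cv2.cvtColor(q["pixels"],cv2.COLOR_RGB2HSV);H,S,V=h[...,0].astype(int),h[...,1],h[...,2]
m=(H>45)&(H<85)&(S>120)&(V>40)
k,l,st,ce=cv2.connectedComponentsWithStats(m.astype(np.uint8))
for i in range(1,k):
    if st[i,4]>40:
        z=w[l==i];z=z[~np.isnan(z[:,0])];t=z[z[:,2]>np.percentile(z[:,2],60)];print(ce[i].round(),st[i],np.median(z,0).round(4),((z.min(0)+z.max(0))/2).round(4),np.ptp(z,axis=0).round(3),np.percentile(z[:,2],95).round(4))
```

```text
1.4333 [0.3664 0.3446 0.297 ] [[ 0.55 -0.82  0.19]
 [-0.84 -0.54  0.1 ]
 [ 0.02 -0.22 -0.98]] [ 1.26 -0.11 -0.47  0.17 -1.06 -0.76]
[398. 131.] [383 117  30  30 688] [0.3641 0.2693 0.022 ] [0.3636 0.27   0.0174] [0.039 0.039 0.015] 0.0235
[424. 215.] [ 406  197   37   36 1044] [0.2655 0.3405 0.0287] [0.262  0.3432 0.0229] [0.053 0.051 0.018] 0.0302
```

The wrist view puts the small button at (0.364, 0.270), about 37 mm across, against about 50 mm for the other green one. Now on to the can.

Call:
move_arm(rows=[[0.137,0.07,-0.048,0.066,0.033,0.251],[0.137,0.07,-0.048,0.066,0.033,0.251],[0.137,0.07,-0.048,0.066,0.033,0.251],[0.137,0.07,-0.048,0.066,0.033,0.251],[0.137,0.07,-0.048,0.066,0.033,0.251]])

```text
clock: 1.9
eef_pos: [0.3745, 0.1872, 0.3318]
tool_rot: [-2.214, 1.817, -0.248]
ft_force: [-0.2, -0.9, -0.1]
gripper_width: 0.0717
finger_force: 0.0
```

Call:
move_arm(rows=[[0.12,-0.015,0.001,0.066,0.033,0.251],[0.12,-0.015,0.001,0.066,0.033,0.251],[0.12,-0.015,0.001,0.066,0.033,0.251],[0.12,-0.015,0.001,0.066,0.033,0.251],[0.12,-0.015,0.001,0.066,0.033,0.251]])

```text
clock: 2.32
eef_pos: [0.4137, 0.0748, 0.3299]
tool_rot: [-1.771, 2.153, -0.311]
ft_force: [-0.2, 1.2, 0.6]
gripper_width: 0.0719
finger_force: 0.0
```

Call:
move_arm(rows=[[0.118,-0.028,-0.003,0.066,0.033,0.251],[0.118,-0.028,-0.003,0.066,0.033,0.251],[0.118,-0.028,-0.003,0.066,0.033,0.251],[0.118,-0.028,-0.003,0.066,0.033,0.251],[0.118,-0.028,-0.003,0.066,0.033,0.251]])

```text
clock: 2.73
eef_pos: [0.4182, -0.0457, 0.3294]
tool_rot: [-1.285, 2.4, -0.36]
ft_force: [0.7, -0.2, 0.2]
gripper_width: 0.0717
finger_force: 0.0
```

Call:
move_arm(rows=[[0.121,-0.028,0.021,0.066,0.033,0.251],[0.121,-0.028,0.021,0.066,0.033,0.251],[0.121,-0.028,0.021,0.066,0.033,0.251],[0.121,-0.028,0.021,0.066,0.033,0.251],[0.121,-0.028,0.021,0.066,0.033,0.251]])

```text
clock: 3.15
eef_pos: [0.3875, -0.1631, 0.2949]
tool_rot: [-0.768, 2.562, -0.396]
ft_force: [-0.2, -0.5, 0.3]
gripper_width: 0.0719
finger_force: 0.0
```

Run:
```python
from h import *
from rig import manip
p,R,s=now();print(s["clock"],p.round(4),np.round(s["joint_pos"],2));print("corr",row(p,R,*grasp(-40,.29)))
q=manip.snapshot("wrist");np.savez("w2.npz",**{k:q[k] for k in("pixels","range_z","K","R","t")})
cv2.imwrite("pics/w2.png",q["pixels"][:,:,::-1])
lo,hi=[.33,-.3,.12],[.56,-.03,.26]
P=sel(q,lo,hi);r,f=fit(P,[PSI]);d=np.abs(sdf((P-[*r.x[:2],.045])@frame(r.x[2])));print(len(P),r.x.round(4),np.percentile(d,[50,80,95]).round(4))
F=frame(r.x[2]);print("cap",F@[0,0,.199]+[*r.x[:2],.045])
```

```text
3.15 [ 0.3875 -0.1631  0.2949] [ 0.36 -0.54 -0.91  0.43 -0.81 -1.59]
corr [-0.003, 0.0, -0.001, -0.002, -0.0, -0.002]
8265 [ 0.531  -0.2001 -0.2791] [0.0013 0.003  0.0369]
cap [ 0.43536327 -0.1726662   0.21733906]
```

View pics/w2.png

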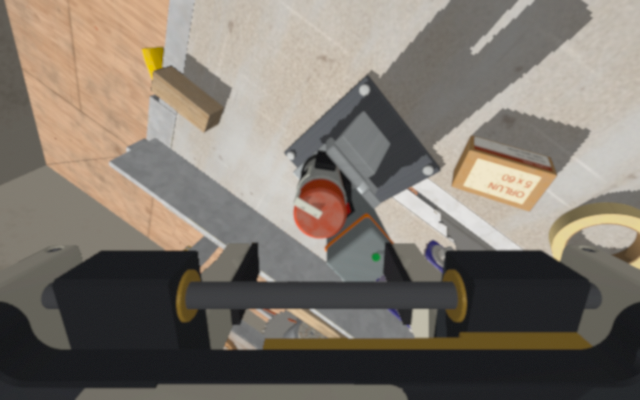

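The cap shows at (320,208) with its stripe pointing left at (308,207), and the reader block is at (360,250). The pose agrees within about 2.5 mm. I'll approach at -37°.

```bash
sed -i 's/^PSI=.*/PSI=[.5302,-.2006,-.281]/' h.py
python3 - <<'E'
from h import *
p,R,s=now();a=grasp(-37,.24);print(row(p,R,*a));print(row(*a,*grasp(-37,.168)))
E
```

```text
[-0.002, 0.0, 0.051, -0.003, -0.0, -0.037]
[-0.0, 0.0, 0.072, 0.0, 0.0, 0.0]
```

Call:
move_arm(rows=[[-0.002,0,0.03,-0.003,0,-0.037],[-0.002,0,0.051,-0.003,0,-0.037],[-0.002,0,0.051,-0.003,0,-0.037]])

```text
clock: 3.45
eef_pos: [0.4157, -0.1658, 0.2492]
tool_rot: [-0.856, 2.545, -0.405]
ft_force: [0.1, -0.6, -0.5]
gripper_width: 0.0722
finger_force: 0.0
```

Call:
move_arm(rows=[[0,0,0.02,0,0,0],[0,0,0.04,0,0,0],[0,0,0.06,0,0,0],[0,0,0.072,0,0,0],[0,0,0.072,0,0,0]])

```text
clock: 3.87
eef_pos: [0.4532, -0.1812, 0.1964]
tool_rot: [-0.859, 2.555, -0.388]
ft_force: [-1.1, -1.5, -1.9]
gripper_width: 0.0716
finger_force: 1.1
```

Call:
move_arm(rows=[[0,0,0,0,0,0],[0,0,0,0,0,0],[0,0,0,0,0,0],[0,0,0,0,0,0]], fingers=40)

```text
clock: 4.2
eef_pos: [0.4522, -0.1798, 0.1978]
tool_rot: [-0.852, 2.55, -0.383]
ft_force: [-41.2, 53.3, 3.7]
gripper_width: 0.0548
finger_force: 30.0
```

Run:
```python
from h import *
p,R,s=now();print({k:np.round(v,3) for k,v in s.items()});print(row(p,R,*grasp(-37,.168)));print(row(*grasp(-37,.168),*grasp(-10,.168)))
```

```text
{'clock': np.float64(4.2), 'joint_pos': array([ 0.121, -0.241, -1.017,  0.533, -0.361, -1.507]), 'joint_vel': array([ 0.013, -0.005,  0.001, -0.024, -0.005,  0.001]), 'effort': array([-16.79 ,  -4.655,  30.352,  11.555,   0.808,   0.343]), 'eef_pos': array([ 0.452, -0.18 ,  0.198]), 'tool_rot': array([-0.852,  2.55 , -0.383]), 'ft_force': array([-41.163,  53.271,   3.657]), 'torque': array([17.808, 14.215,  7.272]), 'finger_force': np.float64(30.017), 'gripper_width': np.float64(0.055)}
[0.003, 0.006, 0.005, 0.012, 0.001, -0.002]
[0.0, 0.0, 0.0, -0.0, 0.0, -0.314]
```

Closing produced a sideways load, and J3 is at its limit of about -1.02. I'll release and work out the kinematics from the logged states.

Call:
move_arm(rows=[[0,0,0,0,0,0],[0,0,0,0,0,0],[0,0,0,0,0,0]], fingers=72)

```text
clock: 4.45
eef_pos: [0.4537, -0.1812, 0.1999]
tool_rot: [-0.853, 2.548, -0.389]
ft_force: [0.6, -3.3, 0.9]
gripper_width: 0.0691
finger_force: 1.2
```

```bash
cat > kin.py <<'E'
from h import *
import itertools
def fk(j,P,sg):
    d1,a1,l2,a3,d4,d6,off,b,c=P;s1,s4,s6=sg
    E=Ro.from_euler
    R=E("z",j[0]*s1+b);p=np.array([0,0,d1])+R.apply([a1,off,0])
    R=R*E("y",j[1]);p=p+R.apply([0,0,l2])
    R=R*E("y",-j[2]);p=p+R.apply([d4,0,a3])
    R=R*E("x",s4*j[3])*E("y",-j[4]);p=p+R.apply([d6,0,0])
    R=R*E("x",s6*j[5]+c)
    return p,R*Ro.from_matrix([[0,0,1],[0,1,0],[-1,0,0]])
E
python3 - <<'E'
from kin import *
import json
p,R,s=now();print(p.round(4),row(p,R,*grasp(-37,.168)),np.round(s["ft_force"],1),np.round(s["joint_pos"],3))
D=[([1.627,.359,.0115,0,-1.224,-.288],[.155,.6565,.2265],Ro.from_rotvec([3.119,-.363,0])),
([1.26,-.11,-.47,.17,-1.06,-.76],[.3664,.3446,.297],Ro.from_rotvec([-2.598,1.404,-.176])),
([.36,-.54,-.91,.43,-.81,-1.59],[.3875,-.1631,.2949],Ro.from_rotvec([-.768,2.562,-.396])),
(s["joint_pos"],p,R)]
best=None
for sg in itertools.product((1,),(1,-1),(1,-1)):
  for c in(0,np.pi,np.pi/2,-np.pi/2):
    def f(P):
        o=[]
        for j,q,Q in D:
            a,A=fk(j,P,sg);o+=[*(10*(a-q)),*(3*(A.inv()*Q).as_rotvec())]
        return o
    r=least_squares(f,[.4,.1,.4,.05,.4,.2,0,-.2,c])
    if best is None or r.cost<best[0]:best=(r.cost,sg,r.x,np.array(f(r.x)))
print(best[0],best[1],best[2].round(4));print(best[3].reshape(-1,6).round(3))
json.dump([list(best[2]),best[1]],open("kin.json","w"))
E
```

```text
[ 0.4537 -0.1812  0.1999] [0.003, 0.009, 0.006, 0.01, 0.001, -0.0] [ 0.6 -3.3  0.9] [ 0.118 -0.241 -1.015  0.538 -0.362 -1.506]
0.12617878591235443 (1, -1, -1) [ 0.2521  0.1076  0.5871  0.0258  0.3551  0.4488 -0.137  -0.0682  4.6458]
[[-0.101 -0.02   0.299 -0.003  0.    -0.005]
 [-0.096  0.02  -0.006  0.014 -0.045 -0.023]
 [ 0.049 -0.036 -0.309 -0.062 -0.062  0.006]
 [ 0.009 -0.149  0.017 -0.059 -0.081  0.022]]
```

```bash
cat > kin.py <<'E'
from h import *
import itertools
# P: d1,a1,off,l2,a3,d4,y4(wrist lateral),d6x,d6z,c
def fk(j,P,sg,ax):
    d1,a1,off,l2,a3,d4,y4,d6,z6,c=P;s4,s5,s6=sg
    E=Ro.from_euler
    R=E("z",j[0]);p=np.array([0,0,d1])+R.apply([a1,off,0])
    R=R*E("y",j[1]);p=p+R.apply([0,0,l2])
    R=R*E("y",-j[2]);p=p+R.apply([d4,0,a3])
    R=R*E(ax[0],s4*j[3]);p=p+R.apply([0,y4,0])
    R=R*E(ax[1],s5*j[4]);p=p+R.apply([d6,0,z6])
    R=R*E("x",s6*j[5]+c)
    return p,R*Ro.from_matrix([[0,0,1],[0,1,0],[-1,0,0]])
D=[([1.627,.359,.0115,0,-1.224,-.288],[.155,.6565,.2265],Ro.from_rotvec([3.119,-.363,0])),
([1.26,-.11,-.47,.17,-1.06,-.76],[.3664,.3446,.297],Ro.from_rotvec([-2.598,1.404,-.176])),
([.36,-.54,-.91,.43,-.81,-1.59],[.3875,-.1631,.2949],Ro.from_rotvec([-.768,2.562,-.396])),
([.118,-.241,-1.015,.538,-.362,-1.506],[.4537,-.1812,.1999],Ro.from_rotvec([-.853,2.548,-.389]))]
def res(P,sg,ax,D=D):
    o=[]
    for j,q,Q in D:
        a,A=fk(j,P,sg,ax);o+=[*(10*(a-q)),*(5*(A.inv()*Q).as_rotvec())]
    return np.array(o)
E
python3 - <<'E'
from kin import *
import json
out=[]
for ax in("xy","zy"):
 for sg in itertools.product((1,-1),(-1,),(1,-1)):
  for c in(np.pi/2,-np.pi/2):
    r=least_squares(res,[.4,.1,-.1,.4,.05,.4,-.1,.2,0,c],args=(sg,ax));out.append((r.cost,ax,sg,r.x))
out.sort(key=lambda t:t[0])
for t in out[:3]: print(t[0],t[1],t[2],t[3].round(3))
t=out[0];print(res(t[3],t[2],t[1]).reshape(-1,6).round(3));json.dump([list(t[3]),t[2],t[1]],open("kin.json","w"))
# orientation only for insight: relative J1.. removed
for j,q,Q in D:
    M=Ro.from_euler("z",-j[0])*Q;print((M.as_matrix()[:,2]).round(3), "pitch fwd below horiz J2-J3",round(j[1]-j[2],3),"J4,J5",j[3],j[4])
E
```

```text
0.00169585508044564 xy (-1, -1, -1) [ 2.010e-01  1.000e-03 -4.000e-03  6.010e-01  1.000e-03  4.630e-01
 -1.870e-01  3.780e-01  0.000e+00  4.709e+00]
0.0016958550804456569 xy (-1, -1, -1) [ 2.010e-01  1.000e-03 -4.000e-03  6.010e-01  1.000e-03  4.630e-01
 -1.870e-01  3.780e-01  0.000e+00 -1.574e+00]
5.376678976923968 zy (-1, -1, -1) [-0.417 -0.082 -0.51   0.423  0.156  0.134  0.319 -0.153  0.391 -1.952]
[[-0.003  0.008  0.011 -0.004 -0.     0.016]
 [ 0.005 -0.017 -0.017  0.015 -0.002 -0.023]
 [ 0.003  0.009  0.005  0.004  0.03  -0.012]
 [ 0.    -0.     0.     0.001  0.001  0.019]]
[-0.002  0.    -1.   ] pitch fwd below horiz J2-J3 0.347 J4,J5 0 -1.224
[ 0.157 -0.149 -0.976] pitch fwd below horiz J2-J3 0.36 J4,J5 0.17 -1.06
[ 0.399 -0.304 -0.865] pitch fwd below horiz J2-J3 0.37 J4,J5 0.43 -0.81
[ 0.456 -0.182 -0.871] pitch fwd below horiz J2-J3 0.774 J4,J5 0.538 -0.362
```

```bash
cat >> kin.py <<'E'
import json,os
if os.path.exists("kin.json"): KP,SG,AX=json.load(open("kin.json"))
LO=np.array([-3.07,-1.43,-1.02,-3.03,-3.05,-3.03]);HI=np.array([3.07,2.12,1.25,1.67,0,3.03])
def ik(p,R,q0,n=0,seed=0):
    rng=np.random.default_rng(seed);S=[]
    for i in range(n+1):
        x0=np.clip(q0,LO+.002,HI-.002) if i==0 else rng.uniform(LO,HI)
        r=least_squares(lambda j:res(KP,SG,AX,[(j,p,R)]),x0,bounds=(LO,HI))
        S.append((r.cost,r.x))
    return S
E
python3 - <<'E'
from kin import *
p,R=grasp(-37,.168);q0=D[3][0]
seen=[]
for c,x in sorted(ik(p,R,q0,40),key=lambda t:t[0]):
    if c<1e-4 and not any(np.abs(x-y).max()<.05 for y in seen): seen.append(x);print("sol",c,x.round(3))
F=frame(PSI[2])
for tilt in(0,-4,-8,-12):   # lean towards vertical about cradle y, at grasp point
  for zc in(.168,.176):
    for th in(-37,0,37):
      p,R=grasp(th,zc+.019);Q=Ro.from_rotvec(-np.radians(tilt)*F[:,1]);
      R2=Q*R;p2=p+R2.apply([0,0,.019])
      c,x=ik(p2,R2,q0)[0];print(tilt,zc,th,"cost %.5f"%c,x.round(2), R2.as_matrix()[:,2].round(2))
E
```

```text
0 0.168 -37 cost 0.00673 [ 0.12 -0.24 -1.02  0.54 -0.36 -1.52] [ 0.48 -0.14 -0.87]
0 0.168 0 cost 0.00673 [ 0.12 -0.24 -1.02  0.54 -0.36 -0.87] [ 0.48 -0.14 -0.87]
0 0.168 37 cost 0.00673 [ 0.12 -0.24 -1.02  0.54 -0.36 -0.22] [ 0.48 -0.14 -0.87]
0 0.176 -37 cost 0.00406 [ 0.13 -0.26 -1.02  0.54 -0.38 -1.52] [ 0.48 -0.14 -0.87]
0 0.176 0 cost 0.00406 [ 0.13 -0.26 -1.02  0.54 -0.38 -0.88] [ 0.48 -0.14 -0.87]
0 0.176 37 cost 0.00406 [ 0.13 -0.26 -1.02  0.54 -0.38 -0.23] [ 0.48 -0.14 -0.87]
-4 0.168 -37 cost 0.00000 [ 0.15 -0.22 -0.97  0.45 -0.44 -1.45] [ 0.42 -0.12 -0.9 ]
-4 0.168 0 cost 0.00000 [ 0.15 -0.22 -0.97  0.45 -0.44 -0.81] [ 0.42 -0.12 -0.9 ]
-4 0.168 37 cost 0.00000 [ 0.15 -0.22 -0.97  0.45 -0.44 -0.16] [ 0.42 -0.12 -0.9 ]
-4 0.176 -37 cost 0.00000 [ 0.16 -0.23 -0.96  0.43 -0.47 -1.44] [ 0.42 -0.12 -0.9 ]
-4 0.176 0 cost 0.00000 [ 0.16 -0.23 -0.96  0.43 -0.47 -0.79] [ 0.42 -0.12 -0.9 ]
-4 0.176 37 cost 0.00000 [ 0.16 -0.23 -0.96  0.43 -0.47 -0.15] [ 0.42 -0.12 -0.9 ]
-8 0.168 -37 cost 0.00000 [ 0.15 -0.18 -0.87  0.31 -0.55 -1.32] [ 0.36 -0.1  -0.93]
-8 0.168 0 cost 0.00000 [ 
[... 191 characters left out ...]
0.57 -1.31] [ 0.36 -0.1  -0.93]
-8 0.176 0 cost 0.00000 [ 0.16 -0.2  -0.86  0.3  -0.57 -0.67] [ 0.36 -0.1  -0.93]
-8 0.176 37 cost 0.00000 [ 0.16 -0.2  -0.86  0.3  -0.57 -0.02] [ 0.36 -0.1  -0.93]
-12 0.168 -37 cost 0.00000 [ 0.13 -0.14 -0.78  0.21 -0.65 -1.21] [ 0.3  -0.09 -0.95]
-12 0.168 0 cost 0.00000 [ 0.13 -0.14 -0.78  0.21 -0.65 -0.57] [ 0.3  -0.09 -0.95]
-12 0.168 37 cost 0.00000 [ 0.13 -0.14 -0.78  0.21 -0.65  0.08] [ 0.3  -0.09 -0.95]
-12 0.176 -37 cost 0.00000 [ 0.14 -0.16 -0.78  0.2  -0.67 -1.21] [ 0.3  -0.09 -0.95]
-12 0.176 0 cost 0.00000 [ 0.14 -0.16 -0.78  0.2  -0.67 -0.57] [ 0.3  -0.09 -0.95]
-12 0.176 37 cost 0.00000 [ 0.14 -0.16 -0.78  0.2  -0.67  0.08] [ 0.3  -0.09 -0.95]
```

```bash
cat >> h.py <<'E'
def lg(th,zc=.170,lean=5,ps=None):
    ps=ps or PSI;p,R=grasp(th,zc+.019,ps);Q=Ro.from_rotvec(np.radians(lean)*frame(ps[2])[:,1])
    R2=Q*R;return p+R2.apply([0,0,.019]),R2
E
python3 - <<'E'
from h import *
p,R,s=now();a=lg(-37);print(a[0],a[1].as_matrix()[:,2].round(3));print(row(p,R,*a))
for x,y in((-37,-13),(-13,12),(12,37)):print(row(*lg(x),*lg(y)))
E
```

```text
[ 0.44712123 -0.17662037  0.19145895] [ 0.406 -0.117 -0.906]
[0.004, 0.01, 0.004, -0.037, 0.036, -0.0]
[0.0, 0.0, 0.0, -0.0, 0.0, -0.279]
[0.0, 0.0, 0.0, 0.0, -0.0, -0.291]
[0.0, 0.0, 0.0, 0.0, 0.0, -0.291]
```

Call:
move_arm(rows=[[0.004,0.01,0.004,-0.037,0.036,0],[0.004,0.01,0.004,-0.037,0.036,0],[0.004,0.01,0.004,-0.037,0.036,0]])

```text
clock: 4.7
eef_pos: [0.4486, -0.1768, 0.1913]
tool_rot: [-0.872, 2.619, -0.347]
ft_force: [0.1, -0.2, 0.3]
gripper_width: 0.0719
finger_force: 0.0
```

Run:
```python
from h import *
p,R,s=now();a=lg(-37);print(row(p,R,*a),np.round(s["joint_pos"],3),np.round(s["ft_force"],1))
```

```text
[0.001, 0.001, -0.001, -0.0, 0.0, -0.001] [ 0.155 -0.208 -0.94   0.404 -0.472 -1.41 ] [ 0.1 -0.2  0.3]
```

Within about 1 mm of the target and well inside the joint limits. I'll close.

Call:
move_arm(rows=[[0.001,0.001,-0.001,0,0,0],[0.001,0.001,-0.001,0,0,0],[0.001,0.001,-0.001,0,0,0],[0.001,0.001,-0.001,0,0,0],[0.001,0.001,-0.001,0,0,0]], fingers=40)

```text
clock: 5.12
eef_pos: [0.4467, -0.179, 0.1927]
tool_rot: [-0.87, 2.62, -0.352]
ft_force: [15.6, -28.3, -1.4]
gripper_width: 0.0491
finger_force: 47.7
```

Run:
```python
from h import *
p,R,s=now();a=lg(-37);print(row(p,R,*a),np.round(s["joint_pos"],3),np.round(s["ft_force"],1),np.round(s["torque"],1))
```

```text
[-0.001, 0.002, 0.001, -0.002, -0.001, -0.001] [ 0.152 -0.213 -0.941  0.407 -0.476 -1.411] [ 15.6 -28.3  -1.4] [-8.7 -3.8 -3.5]
```

Call:
move_arm(rows=[[0,-0.003,0,0,0,0],[0,-0.003,0,0,0,0],[0,-0.003,0,0,0,0]])

```text
clock: 5.37
eef_pos: [0.447, -0.1797, 0.1927]
tool_rot: [-0.87, 2.62, -0.348]
ft_force: [-15.4, 13.6, 16.7]
gripper_width: 0.0492
finger_force: 49.1
```

Call:
move_arm(rows=[[0,0,0,0,0,-0.07],[0,0,0,0,0,-0.14],[0,0,0,0,0,-0.21],[0,0,0,0,0,-0.28],[0,0,0,0,0,-0.28]])

```text
clock: 5.78
eef_pos: [0.4474, -0.1802, 0.1933]
tool_rot: [-1.428, 2.416, -0.456]
ft_force: [-11.1, 2.6, 13.6]
gripper_width: 0.0493
finger_force: 52.4
```

```bash
sed -i 's/^PSI=.*/PSI=[.5315,-.2027,-.281]/' h.py
python3 - <<'E'
from h import *
p,R,s=now();a=lg(-13);print(row(p,R,*a),np.round(s["joint_pos"],3),np.round(s["ft_force"],1),np.round(s["torque"],1))
E
```

```text
[-0.002, 0.001, 0.002, -0.001, -0.0, 0.004] [ 0.147 -0.211 -0.935  0.396 -0.477 -0.97 ] [-11.1   2.6  13.6] [ 0.1  1.2 -0.1]
```

Turning with low forces. I'll go on to +37°.

Call:
move_arm(rows=[[0,0,0,0,0,-0.07],[0,0,0,0,0,-0.14],[0,0,0,0,0,-0.21],[0,0,0,0,0,-0.29],[0,0,0,0,0,-0.29]])

```text
clock: 6.2
eef_pos: [0.4481, -0.1803, 0.1939]
tool_rot: [-1.958, 2.093, -0.551]
ft_force: [-8.0, -1.9, 13.0]
gripper_width: 0.0491
finger_force: 49.7
```

Call:
move_arm(rows=[[0,0,0,0,0,-0.07],[0,0,0,0,0,-0.14],[0,0,0,0,0,-0.21],[0,0,0,0,0,-0.29],[0,0,0,0,0,-0.29]])

```text
clock: 6.62
eef_pos: [0.4489, -0.1801, 0.1943]
tool_rot: [-2.424, 1.662, -0.625]
ft_force: [-2.3, -2.9, 13.1]
gripper_width: 0.0491
finger_force: 39.4
```

Call:
move_arm(rows=[[0,0,0,0,0,0],[0,0,0,0,0,0],[0,0,0,0,0,0],[0,0,0,0,0,0]], fingers=72)

```text
clock: 6.95
eef_pos: [0.445, -0.181, 0.1913]
tool_rot: [-2.419, 1.677, -0.616]
ft_force: [1.7, 0.2, 0.4]
gripper_width: 0.0691
finger_force: 0.0
```

Run:
```python
from h import *
p,R,s=now();a=lg(37);print(row(p,R,*a),np.round(s["joint_pos"],3),np.round(s["ft_force"],1),np.round(s["torque"],1))
b=lg(37,.25,2);print(row(p,R,*b));c=lg(0,.25,2);print(row(*b,*c));d=lg(-37,.25,2);print(row(*c,*d));print(row(*d,*lg(-37)))
```

```text
[-0.001, -0.004, 0.001, 0.003, -0.001, -0.004] [ 0.147 -0.211 -0.937  0.395 -0.479 -0.106] [1.7 0.2 0.4] [0.5 1.2 0. ]
[-0.004, 0.001, -0.079, 0.031, 0.02, -0.003]
[0.0, 0.0, 0.0, -0.0, -0.0, 0.431]
[0.0, 0.0, 0.0, -0.0, 0.0, 0.431]
[-0.001, -0.001, 0.08, -0.028, 0.021, -0.0]
```

Run:
```python
from h import *
from rig import manip
p,R,s=now()
pp,RR=p,R
for t in(12,-13,-37):
    a=lg(t);print(row(pp,RR,*a));pp,RR=a
q=manip.snapshot("scene")
F=frame(PSI[2]);o=np.array([PSI[0],PSI[1],.045])
w=cloud(q);h=cv2.cvtColor(q["pixels"],cv2.COLOR_RGB2HSV)
Q=(w-o)@F;r=np.hypot(Q[...,0],Q[...,1]);m=(Q[...,2]>.174)&(Q[...,2]<.21)&(r<.03)&(h[...,1]<90)&(h[...,2]>120)
a=Q[m];print(len(a));print(np.c_[a,np.degrees(np.arctan2(a[:,1],a[:,0]))].round(3)[:40])
cv2.imwrite("pics/sc2.png",cv2.resize(q["pixels"][160:260,290:410],None,fx=5,fy=5,interpolation=cv2.INTER_CUBIC)[:,:,::-1])
```

```text
[-0.001, -0.004, 0.001, 0.003, -0.001, 0.287]
[0.0, 0.0, 0.0, 0.0, 0.0, 0.291]
[0.0, 0.0, 0.0, 0.0, 0.0, 0.279]
16
[[ 2.40000e-02  1.60000e-02  1.91000e-01  3.40270e+01]
 [ 2.30000e-02  4.00000e-03  1.99000e-01  1.06000e+01]
 [ 2.70000e-02  1.10000e-02  1.91000e-01  2.27420e+01]
 [ 1.80000e-02  1.00000e-02  1.96000e-01  2.79560e+01]
 [ 1.80000e-02  3.00000e-03  2.00000e-01  8.03400e+00]
 [ 2.00000e-02  1.00000e-03  1.99000e-01  3.84200e+00]
 [ 2.20000e-02 -1.00000e-03  1.99000e-01 -3.39100e+00]
 [ 2.80000e-02  1.00000e-02  1.87000e-01  2.01720e+01]
 [ 1.40000e-02  2.00000e-03  2.00000e-01  7.77800e+00]
 [ 1.50000e-02 -3.00000e-03  2.01000e-01 -9.34800e+00]
 [ 1.80000e-02 -1.00000e-03  1.98000e-01 -3.96500e+00]
 [ 1.20000e-02 -1.00000e-03  1.99000e-01 -2.70200e+00]
 [ 1.40000e-02 -2.00000e-03  1.98000e-01 -7.56800e+00]
 [ 2.80000e-02  9.00000e-03  1.80000e-01  1.89490e+01]
 [ 2.80000e-02  7.00000e-03  1.77000e-01  1.40490e+01]
 [-2.00000e-02 -1.70000e-02  1.93000e-01 -1.39636e+02]]
```

View pics/sc2.png

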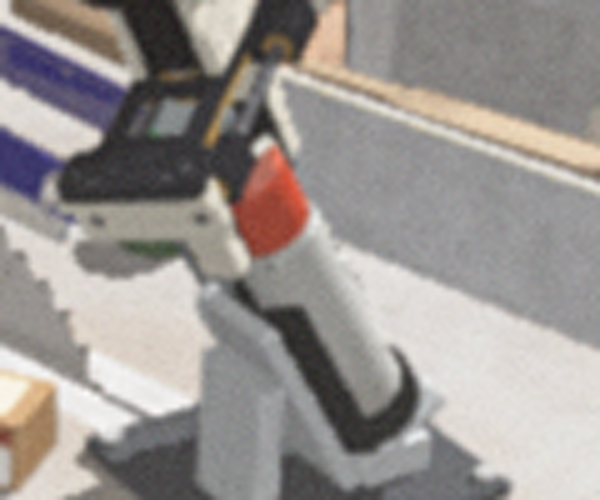

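The label has turned out of view (crop, cap at (275,200)). The stripe is now near +5° in the cradle, so about 85° remain. I'll turn the open fingers back and regrasp.

Call:
move_arm(rows=[[-0.001,-0.004,0.001,0.003,-0.001,0.06],[-0.001,-0.004,0.001,0.003,-0.001,0.14],[-0.001,-0.004,0.001,0.003,-0.001,0.22],[-0.001,-0.004,0.001,0.003,-0.001,0.287],[-0.001,-0.004,0.001,0.003,-0.001,0.287]])

```text
clock: 7.42
eef_pos: [0.4498, -0.1777, 0.1911]
tool_rot: [-1.95, 2.1, -0.544]
ft_force: [0.5, -0.3, 0.2]
gripper_width: 0.0721
finger_force: 0.0
```

Call:
move_arm(rows=[[0,0,0,0,0,0.08],[0,0,0,0,0,0.16],[0,0,0,0,0,0.24],[0,0,0,0,0,0.291],[0,0,0,0,0,0.291]])

```text
clock: 7.83
eef_pos: [0.4499, -0.1776, 0.1911]
tool_rot: [-1.424, 2.417, -0.451]
ft_force: [0.3, -0.1, 0.7]
gripper_width: 0.0723
finger_force: 0.0
```

Call:
move_arm(rows=[[0,0,0,0,0,0.08],[0,0,0,0,0,0.16],[0,0,0,0,0,0.24],[0,0,0,0,0,0.29],[0,0,0,0,0,0.29]])

```text
clock: 8.25
eef_pos: [0.4494, -0.1777, 0.1907]
tool_rot: [-0.857, 2.624, -0.342]
ft_force: [-0.4, -0.1, 0.4]
gripper_width: 0.0724
finger_force: 0.1
```

Call:
move_arm(rows=[[0,0,0,0,0,0],[0,0,0,0,0,0],[0,0,0,0,0,0],[0,0,0,0,0,0],[0,0,0,0,0,0]], fingers=40)

```text
clock: 8.67
eef_pos: [0.4505, -0.1783, 0.1918]
tool_rot: [-0.857, 2.623, -0.345]
ft_force: [10.3, -17.6, -5.6]
gripper_width: 0.0508
finger_force: 29.5
```

Run:
```python
from h import *
p,R,s=now();a=lg(-38);print(row(p,R,*a),np.round(s["joint_pos"],3),np.round(s["ft_force"],1),np.round(s["torque"],1),(R.inv().apply(s["ft_force"])).round(1))
```

```text
[0.002, 0.001, -0.001, -0.001, 0.0, 0.004] [ 0.15  -0.204 -0.934  0.4   -0.471 -1.413] [ 10.3 -17.6  -5.6] [-4.9 -1.3 -2.1] [  4.4 -17.3  11.3]
```

Call:
move_arm(rows=[[0,-0.002,0,0,0,0],[0,-0.002,0,0,0,0],[0,-0.002,0,0,0,0]])

```text
clock: 8.92
eef_pos: [0.4507, -0.1788, 0.1918]
tool_rot: [-0.857, 2.623, -0.341]
ft_force: [-7.9, 8.3, 4.5]
gripper_width: 0.0513
finger_force: 29.8
```

Call:
move_arm(rows=[[0,0,0,0,0,-0.07],[0,0,0,0,0,-0.14],[0,0,0,0,0,-0.21],[0,0,0,0,0,-0.29],[0,0,0,0,0,-0.29]])

```text
clock: 9.33
eef_pos: [0.4508, -0.1784, 0.1916]
tool_rot: [-1.436, 2.411, -0.452]
ft_force: [-8.3, 10.8, 1.0]
gripper_width: 0.0514
finger_force: 30.7
```

Call:
move_arm(rows=[[0,0,0,0,0,-0.07],[0,0,0,0,0,-0.14],[0,0,0,0,0,-0.21],[0,0,0,0,0,-0.29],[0,0,0,0,0,-0.29]])

```text
clock: 9.75
eef_pos: [0.4507, -0.1782, 0.1913]
tool_rot: [-1.964, 2.088, -0.544]
ft_force: [-8.5, 11.6, 0.7]
gripper_width: 0.0514
finger_force: 30.5
```

Call:
move_arm(rows=[[0,0,0,0,0,-0.07],[0,0,0,0,0,-0.14],[0,0,0,0,0,-0.21],[0,0,0,0,0,-0.31],[0,0,0,0,0,-0.31]])

```text
clock: 10.17
eef_pos: [0.4505, -0.1782, 0.1912]
tool_rot: [-2.457, 1.623, -0.621]
ft_force: [-9.9, 14.9, 3.3]
gripper_width: 0.0513
finger_force: 30.0
```

Call:
move_arm(rows=[[0,0,0,0,0,0],[0,0,0,0,0,0],[0,0,0,0,0,0],[0,0,0,0,0,0]], fingers=72)

```text
clock: 10.5
eef_pos: [0.4512, -0.1791, 0.192]
tool_rot: [-2.449, 1.633, -0.622]
ft_force: [-0.6, 0.4, -0.3]
gripper_width: 0.07
finger_force: 0.0
```

Run:
```python
from h import *
p,R,s=now();a=lg(39);print(row(p,R,*a),np.round(s["ft_force"],1),s["gripper_width"])
b=lg(39,.25,2);print(row(p,R,*b));c=lg(15,.29,1);print(row(*b,*c))
```

```text
[-0.001, 0.002, -0.001, -0.001, 0.001, -0.004] [-0.6  0.4 -0.3] 0.07004870171043849
[-0.005, 0.007, -0.08, 0.026, 0.022, -0.004]
[-0.001, 0.001, -0.04, 0.01, 0.005, 0.279]
```

Call:
move_arm(rows=[[-0.002,0.003,-0.03,0.01,0.01,-0.004],[-0.005,0.007,-0.06,0.026,0.022,-0.004],[-0.005,0.007,-0.08,0.026,0.022,-0.004],[-0.005,0.007,-0.08,0.026,0.022,-0.004]])

```text
clock: 10.83
eef_pos: [0.411, -0.1678, 0.2648]
tool_rot: [-2.425, 1.607, -0.698]
ft_force: [0.7, 0.8, 1.0]
gripper_width: 0.072
finger_force: 0.0
```

Call:
move_arm(rows=[[-0.001,0.001,-0.04,0.01,0.005,0.08],[-0.001,0.001,-0.04,0.01,0.005,0.16],[-0.001,0.001,-0.04,0.01,0.005,0.24],[-0.001,0.001,-0.04,0.01,0.005,0.279],[-0.001,0.001,-0.04,0.01,0.005,0.279]])

```text
clock: 11.25
eef_pos: [0.3917, -0.1624, 0.2956]
tool_rot: [-1.976, 2.018, -0.633]
ft_force: [0.2, -0.2, -0.4]
gripper_width: 0.0723
finger_force: 0.0
```

```bash
cat > look.py <<'E'
from h import *
from rig import manip
import sys
q=manip.snapshot("wrist");np.savez(sys.argv[1]+".npz",**{k:q[k] for k in("pixels","range_z","K","R","t")})
P=sel(q,[.33,-.3,.12],[.56,-.03,.26]);r,f=fit(P,[PSI]);x=r.x;print("fit",x.round(4))
h=cv2.cvtColor(q["pixels"],cv2.COLOR_RGB2HSV);H=h[...,0].astype(int)
for ps in(x,PSI):
    F=frame(ps[2]);o=np.array([ps[0],ps[1],.045]);Q=(cloud(q)-o)@F;rr=np.hypot(Q[...,0],Q[...,1])
    top=(Q[...,2]>.19)&(Q[...,2]<.208)&(rr<.03)
    red=top&((H<10)|(H>170))&(h[...,1]>110);wh=top&(h[...,1]<90)
    v,u=np.where(red|wh);c=cv2.minEnclosingCircle(np.c_[u,v].astype(np.float32))
    wh&=rr<.0225;a=Q[wh];m=a[:,:2].mean(0);_,_,V=np.linalg.svd(a[:,:2]-m);d=V[0]*np.sign(V[0]@m)
    print(len(a),"mean",m.round(4),np.degrees(np.arctan2(m[1],m[0])).round(1),"line",np.degrees(np.arctan2(d[1],d[0])).round(1),"px",np.argwhere(wh).mean(0)[::-1].round(1),"cap",np.round(c[0],1))
cv2.imwrite(f"pics/{sys.argv[1]}.png",cv2.resize(q["pixels"][130:300,230:440],None,fx=3.5,fy=3.5,interpolation=cv2.INTER_CUBIC)[:,:,::-1])
p,R,s=now();print(s["clock"],p.round(4),np.round(s["joint_pos"],2))
E
python3 look.py w3
```

```text
fit [ 0.5303 -0.2011 -0.2859]
277 mean [0.0014 0.0088] 80.8 line 48.6 px [317.3 219.4] cap [318.5 207.8]
258 mean [-0.      0.0096] 90.0 line 44.7 px [317.7 218.5] cap [318.1 207.5]
11.3 [ 0.3917 -0.1624  0.2953] [ 0.34 -0.51 -0.88  0.39 -0.82 -0.57]
```

View pics/w3.png

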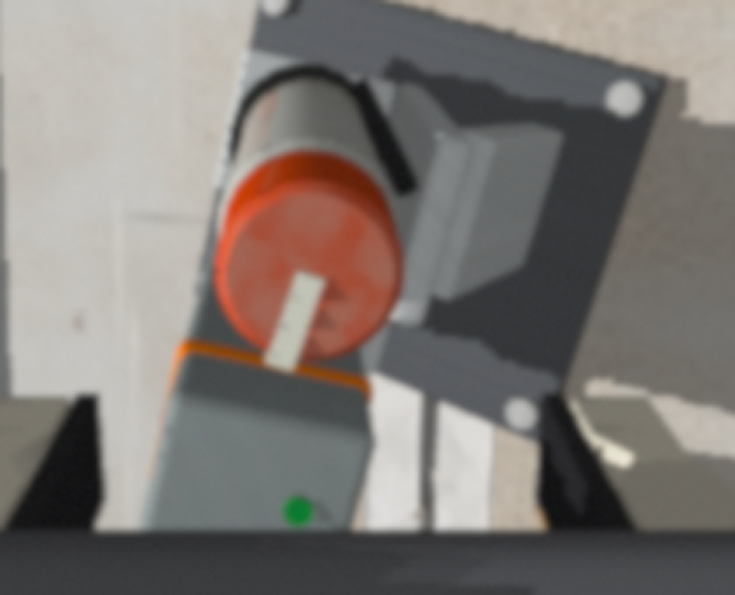

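The stripe runs from (310,278) to (282,362) in the crop, towards the reader block and roughly 5° short of square to its orange edge. I'll measure that precisely.

```bash
cat > meas.py <<'E'
from h import *
import sys
q=dict(np.load(sys.argv[1]+".npz"))
ps=[.5303,-.2011,-.284];F=frame(ps[2]);o=np.array([ps[0],ps[1],.045])
def plane(uv,zc):
    d=np.c_[uv,np.ones(len(uv))]@np.linalg.inv(q["K"]).T@q["R"];C=-q["R"].T@q["t"]
    t=((o-C)@F[:,2]+zc)/(d@F[:,2]);return (C+t[:,None]*d-o)@F
h=cv2.cvtColor(q["pixels"],cv2.COLOR_RGB2HSV).astype(int);H,S,V=h[...,0],h[...,1],h[...,2]
v,u=np.indices(H.shape);uv=np.stack([u,v],-1).reshape(-1,2)
X=plane(uv,.199).reshape(400,640,3);rr=np.hypot(X[...,0],X[...,1])
for s,vv in((60,140),(70,150),(80,160)):
    m=((S<s)&(V>vv)&(rr<.0225)).astype(np.uint8)
    k,l,st,_=cv2.connectedComponentsWithStats(m);i=1+st[1:,4].argmax()
    a=X[l==i][:,:2];c=a.mean(0);_,_,W=np.linalg.svd(a-c);d=W[0]*np.sign(W[0]@c)
    print("stripe",len(a),c.round(4),np.degrees(np.arctan2(d[1],d[0])).round(1))
# cap circle centre at rim
m=((H<8)|(H>172))&(S>110)&(rr<.035);print("cap extents",X[m][:,:2].min(0).round(4),X[m][:,:2].max(0).round(4))
# orange edge along cradle x
Y=plane(uv,.2).reshape(400,640,3)
m=(H>7)&(H<20)&(S>140)&(V>120)&(np.abs(Y[...,0])<.035)&(Y[...,1]>.02)&(Y[...,1]<.09)
a=Y[m][:,:2];print(len(a));a=a[a[:,1]<np.median(a[:,1])+.006];l=cv2.fitLine(a.astype(np.float32),cv2.DIST_HUBER,0,.001,.001).ravel();print("edge",len(a),l.round(4),np.degrees(np.arctan2(l[1],l[0])).round(1),a.min(0).round(4),a.max(0).round(4))
E
python3 meas.py w3; python3 meas.py w2
```

```text
stripe 210 [0.004  0.0103] 87.6
stripe 221 [0.004  0.0101] 87.6
stripe 231 [0.004  0.0098] 87.0
cap extents [-0.0188 -0.0319] [0.0272 0.0206]
114
edge 114 [0.9997 0.0259 0.0142 0.0235] 1.5 [-0.018   0.0218] [0.0302 0.0269]
stripe 197 [ 0.0064 -0.0101] -72.3
stripe 211 [ 0.0064 -0.0101] -72.1
stripe 224 [ 0.0064 -0.0099] -72.4
cap extents [-0.0249 -0.0293] [0.0253 0.0224]
163
edge 150 [ 0.9999  0.0132 -0.0045  0.0258] 0.8 [-0.0297  0.0241] [0.0198 0.0308]
```

The stripe's line is 87.6° against 91.5° square to the block edge. That puts the label about 3–4° off (under 2 mm, limit 4.5 mm) with the can let go. Next is the button; I'll plan that with y_t along world y.

Run:
```python
from kin import *
p,R,s=now();B=np.array([.364,.2695])
for sg in(1,-1):
    y=np.array([0,sg,0]);z=np.array([0,0,-1]);Rt=Ro.from_matrix(np.stack([np.cross(y,z),y,z],1))
    c,x=ik(np.array([*B,.02]),Rt,[1.2,-.1,-.5,.1,-1,-.6])[0];print(sg,"cost %.5f"%c,x.round(2),np.degrees((R.inv()*Rt).magnitude()))
    W=[p,[.415,-.05,.33],[.405,.07,.33],[.375,.18,.30],[*B,.20],[*B,.08]]
    sl=Slerp([0,1],Ro.concatenate([R,Rt]));f=[0,.25,.5,.75,1,1]
    q=s["joint_pos"]
    for k in range(1,6):
        a=(np.array(W[k-1]),sl(f[k-1]));b=(np.array(W[k]),sl(f[k]));c,q=ik(*b,q)[0];print(row(*a,*b),"%.5f"%c,q.round(2))
```

```text
1 cost 0.00000 [ 1.07  0.25 -0.73 -0.   -0.59 -2.65] 92.64514185354568
[-0.108, -0.039, -0.035, -0.081, 0.046, 0.253] 0.00000 [ 0.72 -0.41 -0.73  0.41 -1.14 -1.29]
[-0.105, 0.053, -0.025, -0.081, 0.046, 0.253] 0.00000 [ 0.94 -0.27 -0.57  0.28 -1.3  -1.83]
[-0.054, 0.105, 0.004, -0.081, 0.046, 0.253] 0.00000 [ 1.06 -0.15 -0.47  0.13 -1.3  -2.29]
[-0.019, 0.1, 0.089, -0.081, 0.046, 0.253] 0.00000 [ 1.07  0.01 -0.5  -0.   -1.07 -2.65]
[0.0, 0.0, 0.12, 0.0, 0.0, 0.0] 0.00000 [ 1.07  0.15 -0.66 -0.   -0.76 -2.65]
-1 cost 0.00000 [ 1.07  0.25 -0.73  0.   -0.59  0.49] 94.49646787546294
[-0.108, -0.039, -0.035, -0.046, -0.081, -0.259] 0.00000 [ 0.6  -0.45 -0.7   0.29 -1.02 -0.32]
[-0.114, -0.038, -0.007, -0.046, -0.081, -0.259] 0.00000 [ 0.84 -0.37 -0.59  0.2  -1.14 -0.12]
[-0.103, -0.051, 0.025, -0.046, -0.081, -0.259] 0.00000 [ 1.02 -0.24 -0.52  0.1  -1.19  0.13]
[-0.055, -0.07, 0.101, -0.046, -0.081, -0.259] 0.00000 [ 1.07  0.01 -0.5   0.   -1.07  0.49]
[0.0, 0.0, 0.12, 0.0, 0.0, 0.0] 0.00000 [ 1.07  0.15 -0.66 -0.   -0.76  0.49]
```

Option -1 keeps J6 well inside its range, so I'll use that and close the fingers on the way.

Call:
move_arm(rows=[[-0.108,-0.039,-0.035,-0.046,-0.081,-0.259],[-0.108,-0.039,-0.035,-0.046,-0.081,-0.259],[-0.108,-0.039,-0.035,-0.046,-0.081,-0.259],[-0.108,-0.039,-0.035,-0.046,-0.081,-0.259],[-0.108,-0.039,-0.035,-0.046,-0.081,-0.259]])

```text
clock: 11.72
eef_pos: [0.4165, -0.0482, 0.3312]
tool_rot: [-2.419, 1.608, -0.508]
ft_force: [0.3, 0.1, -0.1]
gripper_width: 0.0722
finger_force: 0.0
```

Call:
move_arm(rows=[[-0.114,-0.038,-0.007,-0.046,-0.081,-0.259],[-0.114,-0.038,-0.007,-0.046,-0.081,-0.259],[-0.114,-0.038,-0.007,-0.046,-0.081,-0.259],[-0.114,-0.038,-0.007,-0.046,-0.081,-0.259],[-0.114,-0.038,-0.007,-0.046,-0.081,-0.259]], fingers=0)

```text
clock: 12.13
eef_pos: [0.4059, 0.0706, 0.3296]
tool_rot: [-2.766, 1.133, -0.357]
ft_force: [0.8, 0.3, -0.1]
gripper_width: 0.044
finger_force: 0.0
```

Call:
move_arm(rows=[[-0.103,-0.051,0.025,-0.046,-0.081,-0.259],[-0.103,-0.051,0.025,-0.046,-0.081,-0.259],[-0.103,-0.051,0.025,-0.046,-0.081,-0.259],[-0.103,-0.051,0.025,-0.046,-0.081,-0.259],[-0.103,-0.051,0.025,-0.046,-0.081,-0.259]])

```text
clock: 12.55
eef_pos: [0.3761, 0.179, 0.2986]
tool_rot: [-3.014, 0.593, -0.186]
ft_force: [0.1, -0.1, -0.2]
gripper_width: 0.0109
finger_force: 0.0
```

Call:
move_arm(rows=[[-0.055,-0.07,0.101,-0.046,-0.081,-0.259],[-0.055,-0.07,0.101,-0.046,-0.081,-0.259],[-0.055,-0.07,0.101,-0.046,-0.081,-0.259],[-0.055,-0.07,0.101,-0.046,-0.081,-0.259],[-0.055,-0.07,0.101,-0.046,-0.081,-0.259]])

```text
clock: 12.97
eef_pos: [0.3649, 0.2678, 0.1972]
tool_rot: [3.134, -0.003, -0.003]
ft_force: [0.8, -0.0, 1.4]
gripper_width: 0.0007
finger_force: 0.0
```

Run:
```python
from h import *
from rig import manip
Rt=Ro.from_matrix(np.stack([np.cross([0,-1,0],[0,0,-1]),[0,-1,0],[0,0,-1]],1).astype(float))
p,R,s=now();print(p.round(4),s["gripper_width"],np.round(s["joint_pos"],2))
q=manip.snapshot("wrist")
w=cloud(q);h=cv2.cvtColor(q["pixels"],cv2.COLOR_RGB2HSV);H,S,V=h[...,0].astype(int),h[...,1],h[...,2]
m=(H>45)&(H<85)&(S>120)&(V>40)
k,l,st,ce=cv2.connectedComponentsWithStats(m.astype(np.uint8))
for i in range(1,k):
    if st[i,4]>60:
        z=w[l==i];z=z[~np.isnan(z[:,0])];print(ce[i].round(),st[i],np.median(z,0).round(4),((z.min(0)+z.max(0))/2).round(4),np.ptp(z,axis=0).round(3),np.percentile(z[:,2],[50,80,95]).round(4))
cv2.imwrite("pics/w4.png",q["pixels"][:,:,::-1])
b=(np.array([.364,.2695,.05]),Rt);print(row(p,R,*b))
```

```text
[0.3649 0.2678 0.1972] 0.0007283272091977172 [ 1.07  0.01 -0.5   0.   -1.07  0.5 ]
[318. 188.] [301 171  34  34 880] [0.3647 0.2704 0.022 ] [0.3625 0.2709 0.0173] [0.04  0.039 0.014] [0.022  0.0227 0.0234]
[-0.001, -0.003, 0.147, 0.005, 0.001, -0.001]
```

View pics/w4.png

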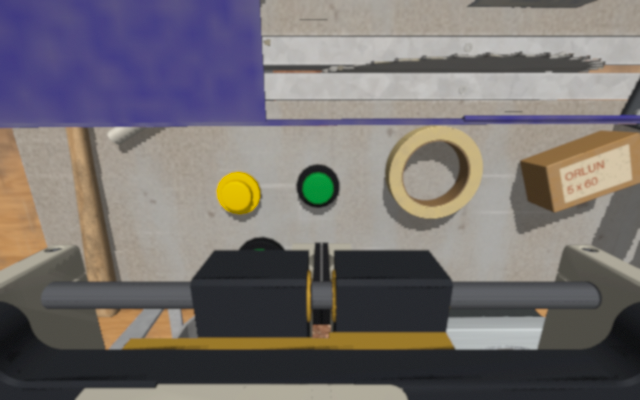

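The picture shows the target button at (318,188), the yellow one at (238,193) and the large green one behind the gripper at (262,243). I'll descend onto the target.

Call:
move_arm(rows=[[-0.001,-0.003,0.04,0.005,0.001,0],[-0.001,-0.003,0.08,0.005,0.001,0],[-0.001,-0.003,0.12,0.005,0.001,0],[-0.001,-0.003,0.147,0.005,0.001,0],[-0.001,-0.003,0.147,0.005,0.001,0]])

```text
clock: 13.43
eef_pos: [0.3627, 0.2678, 0.0502]
tool_rot: [-3.141, 0.007, 0.001]
ft_force: [-0.6, -0.8, -0.1]
gripper_width: 0.0001
finger_force: 0.0
```

Call:
move_arm(rows=[[0,0,0.01,0,0,0],[0,0,0.02,0,0,0],[0,0,0.025,0,0,0],[0,0,0.027,0,0,0],[0,0,0.027,0,0,0]])

```text
clock: 13.85
eef_pos: [0.3647, 0.2723, 0.0275]
tool_rot: [-3.134, 0.001, -0.006]
ft_force: [0.8, 0.3, 0.4]
gripper_width: 0.0004
finger_force: 0.0
```

Call:
move_arm(rows=[[0,0,0.002,0,0,0],[0,0,0.004,0,0,0],[0,0,0.005,0,0,0],[0,0,0.005,0,0,0]])

```text
clock: 14.18
eef_pos: [0.3644, 0.2727, 0.0215]
tool_rot: [-3.135, -0.002, -0.005]
ft_force: [1.3, -0.2, 2.1]
gripper_width: 0.0001
finger_force: 0.9
```

Call:
move_arm(rows=[[0,0,0.001,0,0,0],[0,0,0.002,0,0,0],[0,0,0.002,0,0,0]])

```text
clock: 14.43
eef_pos: [0.3644, 0.2727, 0.0193]
tool_rot: [-3.135, -0.002, -0.005]
ft_force: [1.6, 0.3, 3.7]
gripper_width: 0.0005
finger_force: 1.5
```

Call:
move_arm(rows=[[0,0,0.001,0,0,0],[0,0,0.002,0,0,0],[0,0,0.002,0,0,0]])

```text
clock: 14.68
eef_pos: [0.3644, 0.2726, 0.0172]
tool_rot: [-3.135, -0.002, -0.005]
ft_force: [2.0, 0.0, 3.9]
gripper_width: 0.0005
finger_force: 2.1
```

The spring force is rising. A few mm more to reach the stop.

Call:
move_arm(rows=[[0,0,0.001,0,0,0],[0,0,0.0015,0,0,0],[0,0,0.0015,0,0,0]])

```text
clock: 14.93
eef_pos: [0.3644, 0.2727, 0.0162]
tool_rot: [-3.135, -0.002, -0.005]
ft_force: [0.3, -0.3, 10.7]
gripper_width: 0.0004
finger_force: 5.4
```

Call:
move_arm(rows=[[0,0,0.001,0,0,0],[0,0,0.001,0,0,0],[0,0,0.001,0,0,0]])

```text
clock: 15.18
eef_pos: [0.3645, 0.2727, 0.0159]
tool_rot: [-3.135, -0.003, -0.005]
ft_force: [-2.9, -2.6, 22.4]
gripper_width: 0.0003
finger_force: 11.5
```

The force jumped to 22 N at the stop, so the button is fully down. I'll retract and check.

Call:
move_arm(rows=[[0,0,-0.02,0,0,0],[0,0,-0.06,0,0,0],[0,0,-0.1,0,0,0],[0,0,-0.14,0,0,0],[0,0,-0.18,0,0,0]])

```text
clock: 15.6
eef_pos: [0.3627, 0.2701, 0.196]
tool_rot: [-3.137, -0.001, -0.002]
ft_force: [0.9, 0.7, -0.0]
gripper_width: 0.0005
finger_force: 0.0
```

Call:
move_arm(rows=[[0,0,0,0,0,0],[0,0,0,0,0,0],[0,0,0,0,0,0],[0,0,0,0,0,0]])

```text
clock: 15.93
eef_pos: [0.3629, 0.2703, 0.1932]
tool_rot: [-3.138, -0.001, -0.001]
ft_force: [0.1, -0.8, -1.0]
gripper_width: 0.0004
finger_force: 0.0
```

Run:
```python
from h import *
from rig import manip
ps=[.5303,-.2011,-.284];F=frame(ps[2]);o=np.array([ps[0],ps[1],.045])
for n in("scene","side"):
    q=manip.snapshot(n);h=cv2.cvtColor(q["pixels"],cv2.COLOR_RGB2HSV)
    Q=(cloud(q)-o)@F;m=(np.abs(Q[...,2]-.199)<.008)&(np.hypot(Q[...,0],Q[...,1])<.021)&(h[...,1]<80)&(h[...,2]>140)
    a=Q[m][:,:2];c=np.median(a,0);print(n,len(a),c.round(4),np.degrees(np.arctan2(c[1],c[0])).round(0))
    w=cloud(q);H=h[...,0];g=(H>45)&(H<85)&(h[...,1]>120)&(np.hypot(w[...,0]-.364,w[...,1]-.27)<.03);print("button top",np.nanpercentile(w[g][:,2],[50,90]).round(4) if g.any() else None)
```

```text
scene 22 [-0.0006  0.0079] 95.0
button top [0.0195 0.0214]
side 0 [nan nan] nan
button top [0.0205 0.0246]
  return _methods._mean(a, axis=axis, dtype=dtype,
  ret = um.true_divide(
```

The scene camera also shows the stripe still facing the reader, and the button is back up. I'll hand in.

```bash
python3 -c "
from rig import manip
print(manip.close_job())"
```

```text
the job is handed in; nothing more can be done
None
```

The job is handed in, but the hand-in returned no verdict: I turned the can in two grasps until its code faced the reader (about 3–4° off square by wrist camera, limit about 10°), let go, pressed the small green button to its stop and released it, with the robot clear of everything.

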